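# Show which plate goes on which peg

## Robot

A 7-joint arm with a two-finger parallel gripper is mounted at the origin on the work surface. World frame = base frame: x ahead of the robot, y to its left, z up, the work surface at z = 0. Lengths are in mm, angles in rad, forces in N, time in s.
With the tool pointing down it reaches from about 400 to 900 mm from the base axis. Payload 5.6 kg.
Tool frame: the origin (TCP) lies at the very end of the fingers, on their centre line; the grasp point (between the pads) lies 19 mm behind it; y points along the fingers, x is the direction in which the jaws open and shut, and the axes are right-handed (so a half turn about y gives the same grasp; the last joint's range is limited). The gripper opens to 92 mm and grips with 3 to 60 N. Pads are 20 mm wide; open, the fingers measure 128 mm over their backs; the gripper's body (75 mm by 189 mm) begins 69 mm behind the grasp point.
Start: joints at [1.268, 0.468, -0.012, 1.603, 0.006, 1.071, -0.056], TCP at [166.934, -628.205, 214.592] pointing down, gripper open.
Joint ranges: [-2.53, 2.53], [-0.31, 2.02], [-1.57, 1.55], [0.28, 2.44], [-1.29, 4.43], [0.15, 1.84], [-2.92, 2.92]. Speed limits (rad/s): [2.57, 2.57, 3.14, 3.14, 3.14, 3.14, 3.14].

## Interface

Orientations are given as a unit quaternion [x, y, z, w].
In Python, from workcell import env gives the robot as it stands.
- The arm moves only by the tool move_arm, never from a script. Its argument "targets" is text: rows parted by semicolons, each of 7 numbers parted by spaces: the turn, a rotation vector about the world's x, y, z in degrees, then the shift along the world's x, y, z in cm, then the closure, from 0 (fully open) to 1 (shut). A call has 1 to 8 rows; each row shifts and turns the pose as measured when the row begins; what a row does not reach is not made up. A row lasts 1/10 s, in which the tool goes at most 50 mm and 8.59 degrees, less where a joint would pass 70% of its speed; a pose out of reach is approached as far as the arm can. A call with a gripper value outside its range is refused whole. The fingers move at their own pace and stop on an object; "squeeze" is the grip in N (left out, the last holds). Time passes only in rows, so rows that do not move let the fingers close. It gives the time, the measured TCP pose, the force and the opening at its end, in the units of the state.
- env.state(): the state, without advancing time (a new reading comes with each control period).
- env.camera(name): name is "scene" or "top" or "wrist"; returns the picture (384x512x3 uint8, blue, green, red); there is no depth.
- env.get_calibration(name): a dict with "camera_matrix" (3x3 intrinsics, pixels), "extrinsics" (4x4, takes a point from world to camera coordinates). Camera axes: x right, y up, looking along -z (the intrinsics and any distortion apply to the point x, -y, -z); pixel columns grow to the right and rows downward; lengths in mm; the calibration is good to about 2 mm. A picture is of the moment at which its call begins: read the wrist's pose just before it. get_calibration takes no time and is no camera call; for the wrist camera it gives the pose at the moment of the call.
- env.finish_job(): hands the job in, once; it reports no verdict.
The state is a dict: "clock": time; "joints": joint angles; "dq": joint speeds; "joint_efforts": joint torques, N m; "position": TCP position; "tool_rot": TCP orientation; "ft_force": force on the tool from outside, world axes, zero at the start; "torque": the same for the moment, N m; "width": opening from 0.0 (shut) to 1.0 (fully open).
Only numpy, scipy, OpenCV 4.12 (cv2) and the standard library are available. Lean on these libraries where they do the work, as an engineer would, in place of code of your own. Each camera call takes 0.05 s, during which the arm holds its last target.

## Task

Show by pointing that the toddler plate left lying on the counter belongs on the empty peg of the peg board: point down at the middle of the loose plate with the fingertips a few centimetres above it and stay there for two seconds, then point down in the same way at the top of the empty peg and stay there for two seconds. Touch and move nothing on the way, and finish still pointing at the empty peg, with the fingertips just above it.

Things in the scene. Friction and masses are not known exactly. Their poses are not given: they have to be found in the camera images.
- loose_plate: The loose plate, lying flat on the open counter, off the board: shallow round toddler plate, 128 mm across at the rim, 20 mm high, with a flat square ear (42 x 46 mm, 28 mm hole) on one side of the rim; origin under its centre, local -x points to the ear, whose hole lies 82 mm from the centre. Same shape and same grey as one of the plates on the board. Its inner floor is 4 mm above its underside.
- free_peg: The empty peg, the only one of the four with no plate ear around it: peg of plain pale wood, 18 mm across, standing 55 mm above the board; origin on its axis at the board's top face (16 mm above the counter).
- free_peg_tip (a point): Centre of the top end of the empty peg, 71 mm above the counter.
- board: Dark wooden peg board lying flat on the counter, 200 (x) x 600 (y) x 16 mm, origin under its centre; fixed. Four upright pegs stand in a row 75 mm to the -x side of its middle line, 140 mm apart along y.
- peg_a: Occupied peg of plain pale wood, 18 mm across, standing 55 mm above the board; origin on its axis at the board's top face (16 mm above the counter); plate_a hangs on it by its ear.
- plate_a: Plate hung on peg_a, lying flat on the board: shallow round toddler plate, 128 mm across at the rim, 20 mm high, with a flat square ear (42 x 46 mm, 28 mm hole) on one side of the rim; origin under its centre, local -x points to the ear, whose hole lies 82 mm from the centre.
- peg_b: Occupied peg of plain pale wood, 18 mm across, standing 55 mm above the board; origin on its axis at the board's top face (16 mm above the counter); plate_b hangs on it by its ear.
- plate_b: Plate hung on peg_b, lying flat on the board: shallow round toddler plate, 128 mm across at the rim, 20 mm high, with a flat square ear (42 x 46 mm, 28 mm hole) on one side of the rim; origin under its centre, local -x points to the ear, whose hole lies 82 mm from the centre.
- peg_c: Occupied peg of plain pale wood, 18 mm across, standing 55 mm above the board; origin on its axis at the board's top face (16 mm above the counter); plate_c hangs on it by its ear.
- plate_c: Plate hung on peg_c, lying flat on the board: shallow round toddler plate, 128 mm across at the rim, 20 mm high, with a flat square ear (42 x 46 mm, 28 mm hole) on one side of the rim; origin under its centre, local -x points to the ear, whose hole lies 82 mm from the centre.
- bowl: Plain round bowl without an ear, 110 mm across, 42 mm high, standing on the counter; origin under its centre. A bystander.
- cup: Steel toddler cup, 70 mm across, 75 mm high, upright on the counter; origin under its centre. A bystander.
- snack_tin: Round steel tin with a flat white lid, 84 mm across, 52 mm high, on the counter; origin under its centre. A bystander.
- spoon: Orange silicone spoon lying on the counter to the robot's right, 150 mm long, origin under its middle, bowl end at local +x. A bystander.
- bottle: Small clear drinking bottle with a white cap, 60 mm across, 130 mm high, upright on the counter to the robot's left; origin under its centre. A bystander.
Mind the look-alikes: they are no part of the job. Leave any green or red look-alike of the loose_plate alone.

How it is judged:
By the outcome, as a careful person would: the job done as asked, in the order asked, and still so for the second after the job is handed in, with the robot touching nothing.
It also fails if it takes over 40 s, if anything falls off the work surface, if the arm or the gripper's body presses on something with over 40 N, if the wrist force passes 120 N, or if a joint passes its speed limit or range.

## Working session

There is one attempt and no reset: what is moved stays moved. The work goes in short steps, Python scripts to look and compute and a tool call to move; the robot and the scene stay as the last step left them, time stands still between calls to the robot, and variables do not carry over. Pictures are saved under pics/ and viewed, and the job is handed in when it is done.

Besides the shell and the picture viewer there is one more tool, called after "Request:" as name(argument=value, ...) on one line, values as JSON. move_arm: Moves the arm, as the interface text tells. Its arguments: {"type":"object","properties":{"targets":{"type":"string"},"squeeze":{"type":"number"}},"required":["targets"]}

```bash
mkdir -p pics; ls; python3 - <<'E'
from workcell import env
import cv2
for n in ("scene","top"):
    cv2.imwrite(f"pics/{n}0.png",cv2.resize(env.camera(n),(800,600),interpolation=cv2.INTER_CUBIC))
    c=env.get_calibration(n);print(n,c)
print(env.state())
E
```

```text
pics
scene {'camera_matrix': array([[462.23777399,   0.        , 254.93884643],
       [  0.        , 462.23777399, 192.67863119],
       [  0.        ,   0.        ,   1.        ]]), 'extrinsics': array([[ 7.27142175e-01,  6.86296104e-01, -1.61837785e-02,
        -3.10807628e+02],
       [-5.12310761e-01,  5.58192285e-01,  6.52655389e-01,
         1.74180188e+02],
       [ 4.56948512e-01, -4.66282135e-01,  7.57482031e-01,
        -1.53192074e+03],
       [ 0.00000000e+00,  0.00000000e+00,  0.00000000e+00,
         1.00000000e+00]])}
top {'camera_matrix': array([[367.74455903,   0.        , 256.81660219],
       [  0.        , 367.74455903, 194.57411466],
       [  0.        ,   0.        ,   1.        ]]), 'extrinsics': array([[-3.01208825e-02, -9.99112793e-01,  2.94339787e-02,
        -5.96314659e+00],
       [ 9.91903059e-01, -2.62429209e-02,  1.24256309e-01,
        -4.55047675e+02],
       [-1.23373634e-01,  3.29383632e-02,  9.91813496e-01,
        -9.88023868e+02],
       [ 0.00000000e+00,  0.00000000e+00,  0.00000000e+00,
         1.00000000e+00]])}
{'clock': 0.1, 'joints': array([ 1.26798445,  0.46828566, -0.01159452,  1.60350735,  0.00603107,
        1.0714042 , -0.05628653]), 'dq': array([-7.39617562e-04, -1.13115413e-03, -6.65988224e-04, -2.41524832e-03,
       -3.41105548e-05,  7.76826294e-04, -8.64996138e-04]), 'joint_efforts': array([ 1.37698386e-03, -5.21643806e+01, -1.22366339e-02, -2.44366890e+01,
       -5.67417755e-02,  1.41534730e-02,  5.10654354e-05]), 'position': array([ 166.77342288, -627.70846743,  213.74785623]), 'tool_rot': array([-0.56025142,  0.43149839, -0.43055901,  0.56084439]), 'ft_force': array([0.10471246, 0.26592707, 0.24870345]), 'torque': array([0.00486979, 0.0179951 , 0.0118408 ]), 'width': 0.9999956850464605}
```

View pics/scene0.png

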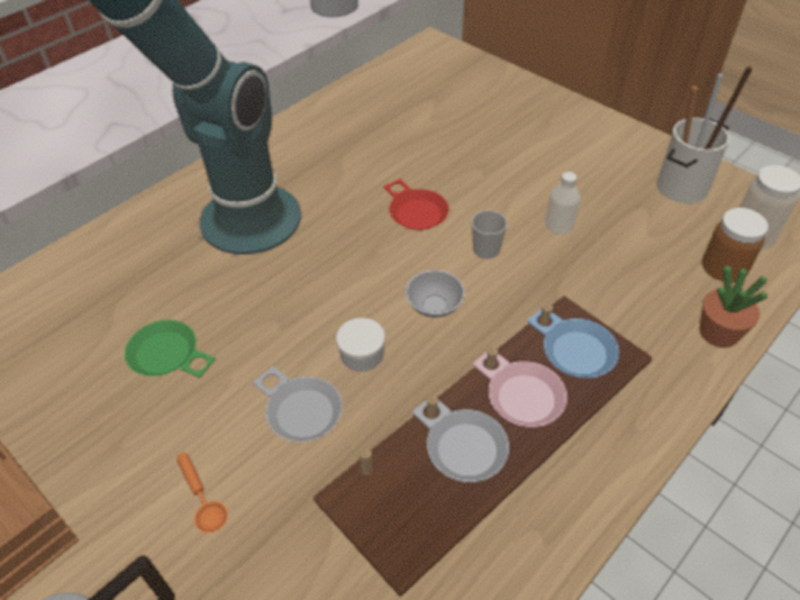

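View pics/top0.png

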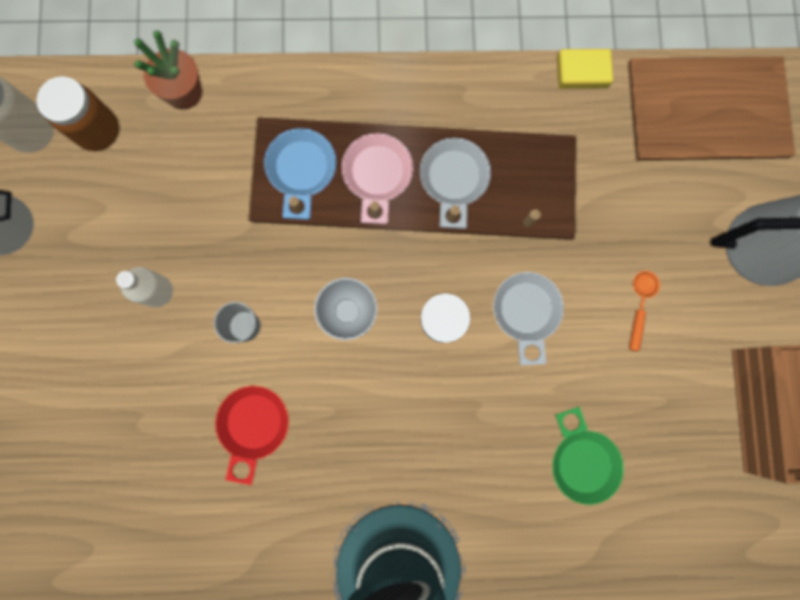

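The scene picture shows a grey plate on the open counter at (304,408) and a grey plate on the board at (468,445). The empty peg is at (366,461). Red and green look-alikes are at (418,208) and (160,348). In the top picture the loose plate is at (528,308), the board's grey plate at (455,172) and the empty peg at (533,216). The loose one is the grey plate off the board. I'll confirm it in enlarged crops and measure.

```bash
cat > h.py <<'E'
import numpy as np
from workcell import env
def proj(n,P):
    c=env.get_calibration(n);q=c["extrinsics"]@np.append(P,1);p=c["camera_matrix"]@np.array([q[0],-q[1],-q[2]]);return p[:2]/p[2]
def back(n,uv,z):
    c=env.get_calibration(n);E=c["extrinsics"];R=E[:3,:3];o=-R.T@E[:3,3]
    d=np.linalg.inv(c["camera_matrix"])@np.array([uv[0],uv[1],1]);d=R.T@np.array([d[0],-d[1],-d[2]])
    return o+d*(z-o[2])/d[2]
E
python3 - <<'E'
from h import *
import cv2
t=env.camera("top");s=env.camera("scene")
a=cv2.resize(t[60:240,250:430],(600,600),interpolation=cv2.INTER_CUBIC)
b=cv2.resize(s[220:340,150:270],(600,600),interpolation=cv2.INTER_CUBIC)
cv2.imwrite("pics/tc.png",a);cv2.imwrite("pics/sc.png",b)
for n,uv in(("top",(528/1.5625,308/1.5625)),("scene",(304/1.5625,408/1.5625))):print(n,back(n,uv,12))
for n,uv in(("top",(537/1.5625,213/1.5625)),("scene",(367/1.5625,451/1.5625))):print(n,back(n,uv,71))
# board pegs from occupied, corners
for uv in((258,118),(576,136),(575,238),(249,222)):print("bd",back("top",np.array(uv)/1.5625,16))
E
```

```text
top [ 443.43705704 -248.33315584   12.        ]
scene [ 439.88269958 -242.92768918   12.        ]
top [ 602.80769696 -258.58208909   71.        ]
scene [ 599.51198881 -249.42993748   71.        ]
bd [810.38794508 235.70690815  16.        ]
bd [ 765.20816795 -356.74952711   16.        ]
bd [ 569.78119178 -341.53187198   16.        ]
bd [613.01314359 251.74429087  16.        ]
```

View pics/tc.png

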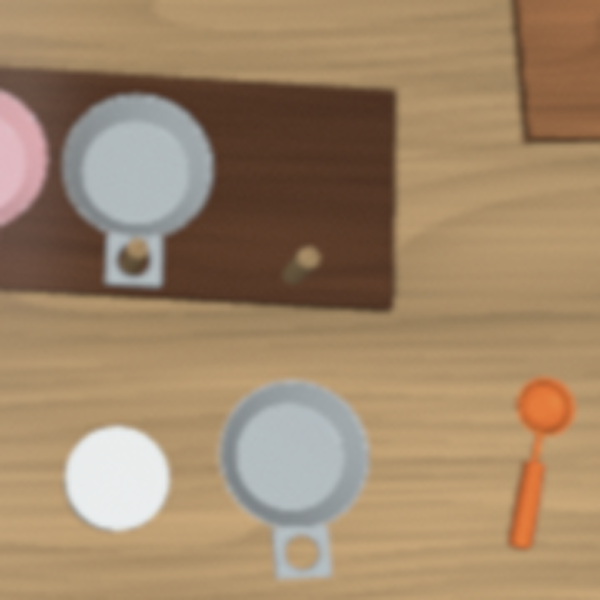

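View pics/sc.png

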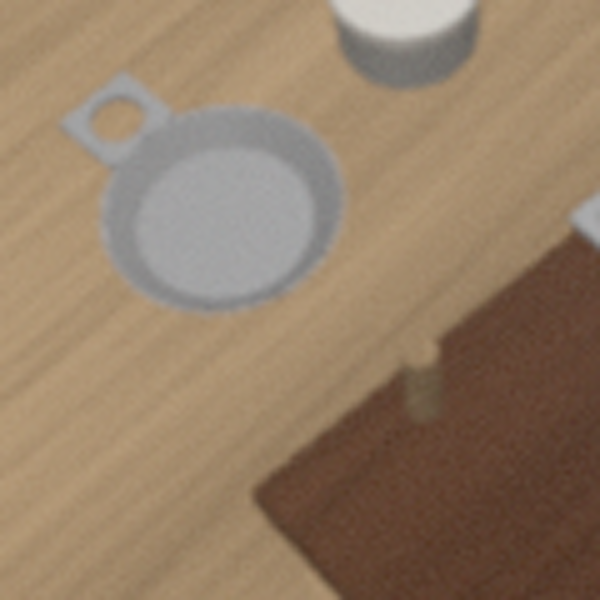

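The crops confirm it: a grey plate with a bare ear hole at top-crop (294,455), and a bare peg tip at top-crop (308,257) with nothing around it. In the scene crop the plate floor is at (225,222) and the peg tip at (424,347). Next I'll refine the positions and check them against the known sizes.

```bash
python3 - <<'E'
from h import *
f=lambda u,k,o:(np.array(u)+.5)/k-.5+np.array(o)
T=lambda u:f(u,600/180,(250,60));S=lambda u:f(u,5,(150,220))
print("plate rim",back("top",T((294,454)),20),back("scene",S((224,209)),20))
print("plate floor",back("top",T((290,456)),4),back("scene",S((225,222)),4))
print("rim dia", np.linalg.norm(back("top",T((219,454)),20)-back("top",T((369,454)),20)))
print("ear",back("top",T((302,552)),10),back("scene",S((118,119)),10))
print("peg tip",back("top",T((308,257)),71),back("scene",S((424,346)),71))
print("peg base",back("top",T((290,275)),16),back("scene",S((424,415)),16))
print("occ tip",back("top",T((137,247)),71))
# board-fit peg estimate
C=np.array([back("top",f(u,1.5625,(0,0)),16) for u in((258,118),(576,136),(575,238),(249,222))])
c=C.mean(0);ey=(C[0]+C[3]-C[1]-C[2]);ey/=np.linalg.norm(ey);ex=np.array([ey[1],-ey[0],0])
for k in(-210,-70,70,210):print("peg fit",c-75*ex+k*ey)
print("sides",np.linalg.norm(C[0]-C[1]),np.linalg.norm(C[1]-C[2]))
for n,u in(("cup",(238,322)),("tin",(445,318)),("bowl",(346,308))):print(n,back("top",f(u,1.5625,(0,0)),40))
E
```

```text
plate rim [ 446.13328578 -246.28938556   20.        ] [ 444.68417802 -246.53933371   20.        ]
plate floor [ 446.34433403 -246.85648532    4.        ] [ 442.11318974 -246.01236769    4.        ]
rim dia 127.08933664003783
ear [ 364.14414562 -250.83824681   10.        ] [ 354.30672907 -244.01579831   10.        ]
peg tip [ 601.703047   -254.04394788   71.        ] [ 598.98101188 -250.49692764   71.        ]
peg base [ 601.65175683 -252.80495486   16.        ] [ 601.99527593 -257.38769344   16.        ]
occ tip [ 613.09018998 -114.44050125   71.        ]
peg fit [ 599.73984944 -256.04954469   16.        ]
peg fit [ 610.14817953 -116.43698557   16.        ]
peg fit [620.55650961  23.17557355  16.        ]
peg fit [630.9648397  162.78813267  16.        ]
sides 594.198430351418 196.03984867069158
cup [429.94216644 265.05594835  40.        ]
tin [427.14282228 -93.65255785  40.        ]
bowl [449.33592951  78.55386303  40.        ]
```

```bash
python3 - <<'E'
from h import *
import cv2
w=env.camera("wrist");cv2.imwrite("pics/w0.png",cv2.resize(w,(800,600)))
t=env.camera("top");cv2.imwrite("pics/tr.png",cv2.resize(t[120:330,372:512],(400,600),interpolation=cv2.INTER_CUBIC))
print(env.state()["clock"])
from scipy.spatial.transform import Rotation as R
print(R.from_quat(env.state()["tool_rot"]).as_matrix().round(3))
for z in(0,100,200):print(z,[back("top",np.array(u)/1.5625,z).round() for u in((733,350),(745,472),(795,347))])
E
```

```text
0.3
[[ 0.257 -0.     0.966]
 [-0.966  0.     0.257]
 [-0.001 -1.    -0.   ]]
0 [array([ 357., -625.,    0.]), array([ 140., -624.,    0.]), array([ 359., -742.,    0.])]
100 [array([ 355., -563.,  100.]), array([ 158., -563.,  100.]), array([ 357., -669.,  100.])]
200 [array([ 352., -502.,  200.]), array([ 176., -501.,  200.]), array([ 354., -596.,  200.])]
```

View pics/w0.png

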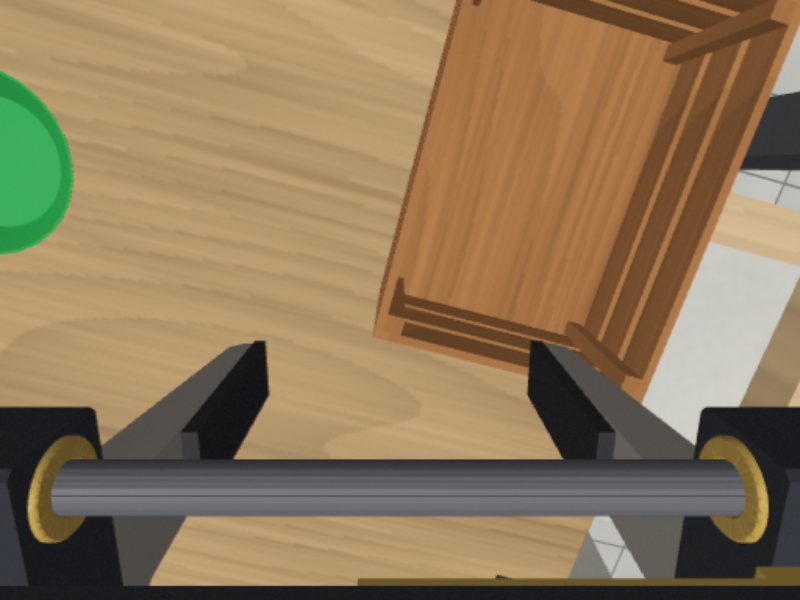

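View pics/tr.png

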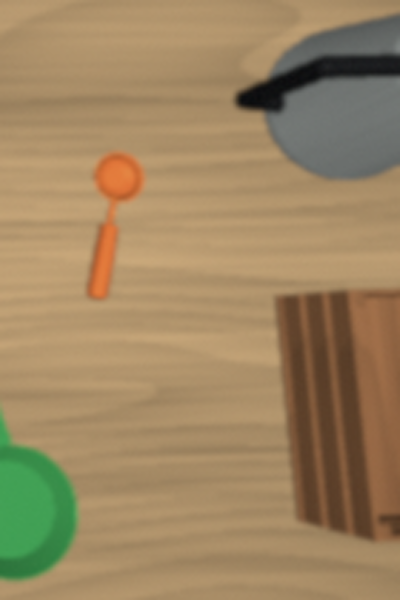

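The crops show a wooden crate to the robot's right, just below and beside the start pose. I'll rise first, close the fingers, then go across high.

Request:
move_arm(targets="0 0 0 0 0 2 1; 0 0 0 0 0 4 1; 0 0 0 0 1 3 1; 0 0 0 1 2 0 1; 0 0 0 2 3 0 1; 0 0 0 2 3 0 1; 0 0 0 2 3 0 1; 0 0 0 2 3 0 1", squeeze=5)

```text
clock: 1.1
position: [253.8, -475.8, 305.9]
tool_rot: [0.559, -0.435, 0.433, -0.558]
ft_force: [0.5, 0.3, -0.8]
width: 0.325
```

Request:
move_arm(targets="0 0 0 3 3 0 1; 0 0 0 3 3 -1 1; 0 0 0 3 4 -2 1; 0 0 0 3 4 -3 1; 0 0 0 3 4 -3 1; 0 0 0 2 3 -3 1; 0 0 0 1 1 -2 1; 0 0 0 0 0 0 1")

```text
clock: 1.9
position: [429.2, -258.7, 176.1]
tool_rot: [0.56, -0.43, 0.435, -0.559]
ft_force: [-0.5, -0.8, 0.2]
width: 0.005
```

Request:
move_arm(targets="0 0 0 0.8 0.6 -2.5 1; 0 0 0 0.8 0.6 -3 1; 0 0 0 0.2 0.1 -2.5 1; 0 0 0 0 0 -2 1; 0 0 0 0 0 -1 1; 0 0 0 0 0 0 1")

```text
clock: 2.5
position: [448.5, -253.7, 68.7]
tool_rot: [0.56, -0.428, 0.44, -0.557]
ft_force: [-1.0, -0.8, 0.3]
width: 0.003
```

Now I'll check in the pictures before the last few centimetres.

```bash
python3 - <<'E'
from h import *
import cv2
from scipy.spatial.transform import Rotation as R
s=env.state();print(s["position"],s["clock"]);print(R.from_quat(s["tool_rot"]).as_matrix().round(3))
S=env.camera("scene");t=env.camera("top")
for n,im in(("scene",S),("top",t)):
    for P in((445,-246.5,4),(601,-253,71)):
        u=proj(n,np.array(P));cv2.circle(im,tuple(int(round(x)) for x in u),1,(0,0,255),-1)
cv2.imwrite("pics/s1.png",cv2.resize(S[200:340,120:300],(771,600),interpolation=cv2.INTER_CUBIC))
cv2.imwrite("pics/t1.png",cv2.resize(t[60:240,250:430],(600,600),interpolation=cv2.INTER_CUBIC))
E
```

```text
[ 448.53827644 -253.69379608   68.72420595] 2.5
[[ 0.246  0.011  0.969]
 [-0.969 -0.014  0.246]
 [ 0.016 -1.     0.007]]
```

View pics/s1.png

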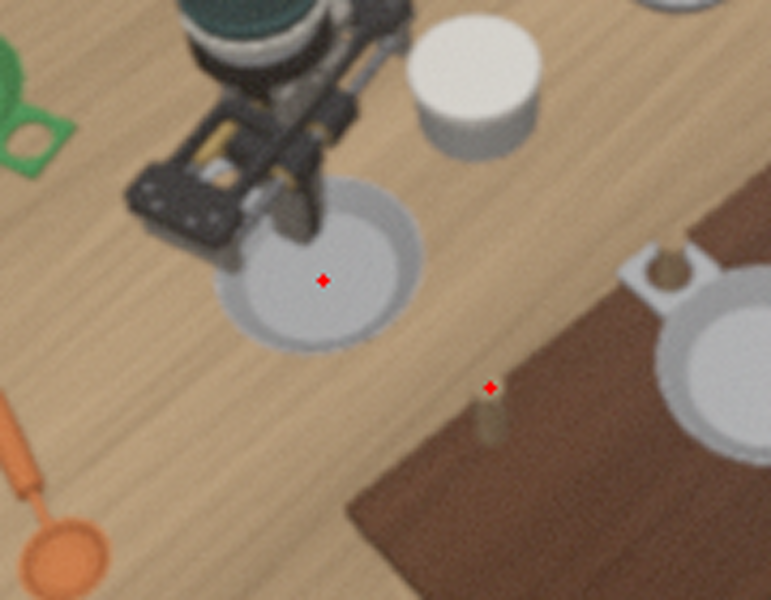

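View pics/t1.png

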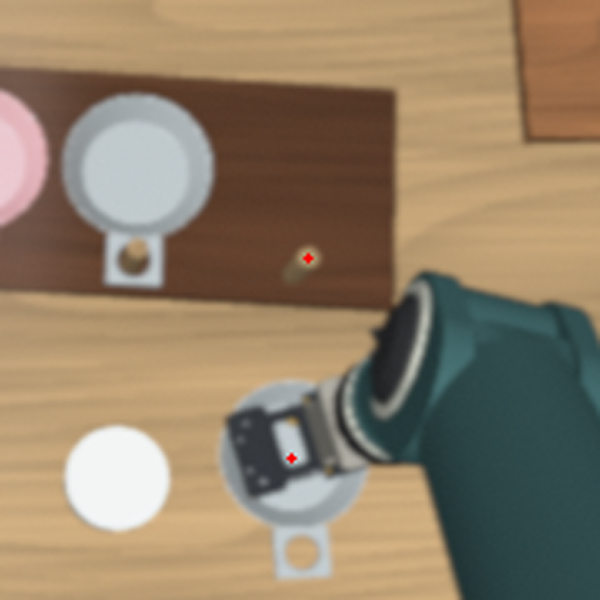

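The fingers are closed and above the plate floor, with the tip at scene crop (298,240). The red marks sit on the plate's middle and the peg tip in both views. Fine adjustment and dwell next.

Request:
move_arm(targets="0 0 0 -0.2 0.4 -1 1; 0 0 0 -0.2 0.3 -1 1; 0 0 0 0 0 -0.5 1; 0 0 0 0 0 0 1")

```text
clock: 3.0
position: [446.6, -247.8, 46.0]
tool_rot: [0.559, -0.426, 0.443, -0.557]
ft_force: [0.2, 0.1, -0.1]
width: 0.006
```

Request:
move_arm(targets="0 0 0 0 0 0 1; 0 0 0 0 0 0 1; 0 0 0 0 0 0 1; 0 0 0 0 0 0 1; 0 0 0 0 0 0 1; 0 0 0 0 0 0 1; 0 0 0 0 0 0 1; 0 0 0 0 0 0 1")

```text
clock: 3.8
position: [447.3, -248.1, 46.6]
tool_rot: [0.559, -0.425, 0.444, -0.557]
ft_force: [-0.4, 0.6, -0.7]
width: -0.0
```

Request:
move_arm(targets="0 0 0 0 0 0 1; 0 0 0 0 0 0 1; 0 0 0 0 0 0 1; 0 0 0 0 0 0 1; 0 0 0 0 0 0 1; 0 0 0 0 0 0 1; 0 0 0 0 0 0 1; 0 0 0 0 0 0 1")

```text
clock: 4.6
position: [447.3, -248.0, 46.6]
tool_rot: [0.559, -0.425, 0.444, -0.557]
ft_force: [0.1, 0.1, -0.0]
width: 0.005
```

Request:
move_arm(targets="0 0 0 0 0 0 1; 0 0 0 0 0 0 1; 0 0 0 0 0 0 1; 0 0 0 0 0 0 1; 0 0 0 0 0 0 1; 0 0 0 0 0 0 1; 0 0 0 0 0 0 1; 0 0 0 0 0 0 1")

```text
clock: 5.4
position: [447.3, -248.0, 46.6]
tool_rot: [0.559, -0.425, 0.444, -0.557]
ft_force: [-0.3, 0.1, -0.5]
width: 0.005
```

Held for over 2 s. Now up and over to the peg.

Request:
move_arm(targets="0 0 0 0 0 3 1; 0 0 0 0 0 4 1; 0 0 0 1 0 3 1; 0 0 0 3 0 1 1; 0 0 0 4 0 0 1; 0 0 0 3 0 0 1; 0 0 0 2 0 0 1; 0 0 0 0 0 0 1")

```text
clock: 6.2
position: [579.6, -247.6, 161.9]
tool_rot: [0.558, -0.426, 0.444, -0.556]
ft_force: [-0.7, 0.6, 0.3]
width: 0.004
```

Request:
move_arm(targets="0 0 0 1 -0.3 -0.5 1; 0 0 0 1 -0.2 -1.5 1; 0 0 0 0 0 -1.5 1; 0 0 0 0 0 -1 1; 0 0 0 0 0 0 1; 0 0 0 0 0 0 1")

```text
clock: 6.8
position: [595.9, -254.0, 112.6]
tool_rot: [0.559, -0.428, 0.443, -0.555]
ft_force: [-0.1, -0.3, 0.6]
width: 0.008
```

```bash
python3 - <<'E'
from h import *
import cv2
from scipy.spatial.transform import Rotation as R
s=env.state();print(s["position"],s["clock"]);print(R.from_quat(s["tool_rot"]).as_matrix().round(3))
S=env.camera("scene");w=env.camera("wrist")
cv2.imwrite("pics/s2.png",cv2.resize(S[200:340,120:300],(771,600),interpolation=cv2.INTER_CUBIC))
cv2.imwrite("pics/w2.png",cv2.resize(w,(800,600)))
E
```

```text
[ 595.89572127 -254.01650667  112.553801  ] 6.8
[[ 0.241  0.012  0.971]
 [-0.97  -0.018  0.241]
 [ 0.02  -1.     0.008]]
```

View pics/s2.png

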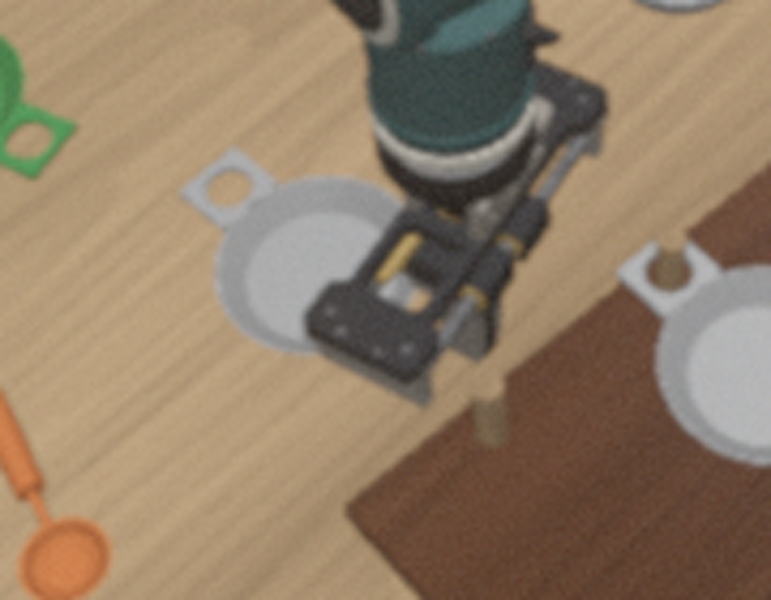

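View pics/w2.png

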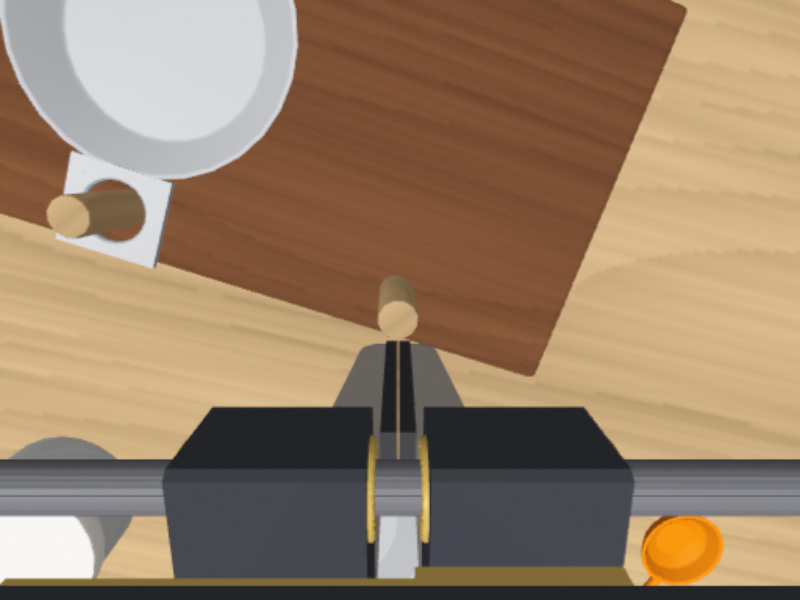

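The wrist view shows the empty peg's top at (398,320), straight ahead of the closed fingertips at (398,341). I'll use this close view for a third fix.

```bash
python3 - <<'E'
from h import *
b=back("wrist",(np.array((398,320))+.5)/1.5625-.5,71);print(b, b-env.state()["position"])
print("occ",back("wrist",(np.array((69,217))+.5)/1.5625-.5,71))
print("tcp px",proj("wrist",env.state()["position"])*1.5625)
E
```

```text
[ 601.20748764 -253.52215977   71.        ] [  4.99068804   0.54714921 -42.04770978]
occ [ 611.8929872  -114.57283906   71.        ]
tcp px [398.41072895 367.57926401]
```

Request:
move_arm(targets="0 0 0 0.3 0 -0.8 1; 0 0 0 0.2 0.1 -0.5 1; 0 0 0 0 0 -0.2 1; 0 0 0 0 0 0 1; 0 0 0 0 0 0 1")

```text
clock: 7.4
position: [602.5, -253.2, 98.4]
tool_rot: [0.559, -0.427, 0.444, -0.555]
ft_force: [0.3, 0.4, -0.4]
width: 0.004
```

Request:
move_arm(targets="0 0 0 -0.1 0 -0.4 1; 0 0 0 0 0 -0.2 1; 0 0 0 0 0 0 1; 0 0 0 0 0 0 1")

```text
clock: 7.8
position: [601.4, -253.3, 92.1]
tool_rot: [0.559, -0.427, 0.444, -0.555]
ft_force: [-0.7, -0.4, -0.4]
width: 0.009
```

Request:
move_arm(targets="0 0 0 0 0 0 1; 0 0 0 0 0 0 1; 0 0 0 0 0 0 1; 0 0 0 0 0 0 1; 0 0 0 0 0 0 1; 0 0 0 0 0 0 1; 0 0 0 0 0 0 1; 0 0 0 0 0 0 1")

```text
clock: 8.6
position: [601.6, -253.4, 92.5]
tool_rot: [0.559, -0.427, 0.444, -0.555]
ft_force: [-0.2, 0.1, 0.6]
width: 0.005
```

Request:
move_arm(targets="0 0 0 0 0 0 1; 0 0 0 0 0 0 1; 0 0 0 0 0 0 1; 0 0 0 0 0 0 1; 0 0 0 0 0 0 1; 0 0 0 0 0 0 1; 0 0 0 0 0 0 1; 0 0 0 0 0 0 1")

```text
clock: 9.4
position: [601.7, -253.4, 92.5]
tool_rot: [0.559, -0.427, 0.444, -0.555]
ft_force: [0.2, 0.2, 0.1]
width: 0.002
```

Request:
move_arm(targets="0 0 0 0 0 0 1; 0 0 0 0 0 0 1; 0 0 0 0 0 0 1; 0 0 0 0 0 0 1; 0 0 0 0 0 0 1; 0 0 0 0 0 0 1; 0 0 0 0 0 0 1; 0 0 0 0 0 0 1")

```text
clock: 10.2
position: [601.7, -253.4, 92.5]
tool_rot: [0.559, -0.427, 0.444, -0.555]
ft_force: [-0.1, 0.9, -0.1]
width: 0.004
```

```bash
python3 - <<'E'
from h import *
import cv2
s=env.state();print(s["position"],s["clock"],s["ft_force"])
S=env.camera("scene")
cv2.imwrite("pics/s3.png",cv2.resize(S,(800,600)))
E
```

```text
[ 601.67625997 -253.39357573   92.52308744] 10.2 [-0.08843993  0.86869442 -0.1066153 ]
```

View pics/s3.png

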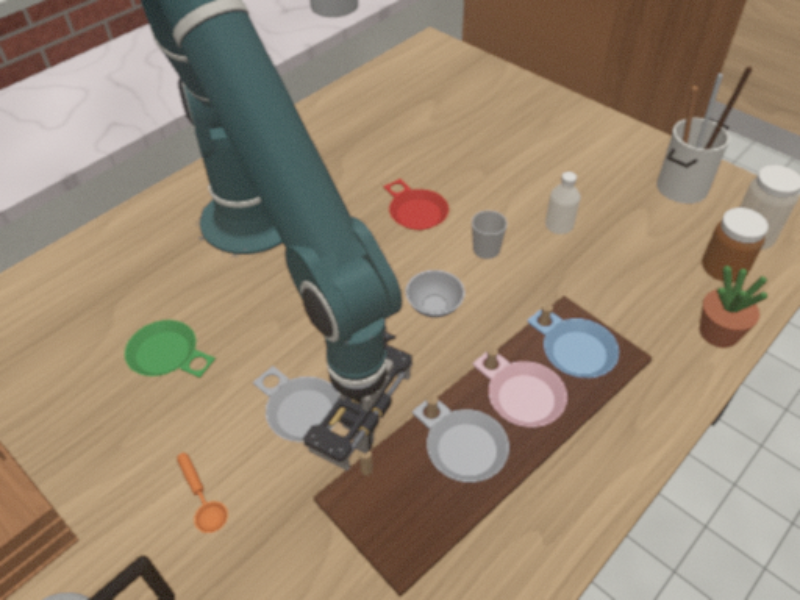

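The fingertips are just above the empty peg at (366,455). Everything else visible is where it was, so I'm handing in.

```bash
python3 -c "
from workcell import env
print(env.finish_job())"
```

```text
the job is handed in; nothing more can be done
None
```

I pointed, fingers closed and pointing down, first at the loose grey plate and then at the empty peg. The job is handed in with the arm still pointing at the peg.

- **Loose plate:** I held for about 2.4 s with the fingertips at (447, -248, 47). That is about 43 mm above the plate's floor and about 3 mm from its measured middle, (445, -246.5).
- **Empty peg:** I then held for about 2.4 s, and stayed there, at (601.7, -253.4, 92.5). That is about 21 mm above the peg's top and within about 1 mm sideways of the wrist-camera fix, (601.2, -253.5).

**Last checks:** The clock stood at about 10 s. Force readings stayed within about 1 N at every stop. In the final scene picture the visible objects are where they started; the arm hides only part of the loose plate.

**Disagreements:** The top and scene cameras differed by 1–4 mm on the plate's middle and by 3–4 mm on the peg's top. The wrist view settled the peg. The scene view put the ear hole about 12 mm from where the top view did; I did not use it.

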